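# Nest the measuring cups on their tray

## Task

Portioning is finished, so put the measuring set away: stand the largest of the four steel measuring cups upright in the middle of the small square tray, then nest the other three in it one at a time, each next smaller cup upright and fully down inside the one before, ending with the smallest. Set each cup down without dropping it and let go of it before fetching the next, and do not shift the filled tub or the jar that stand among them.

Things in the scene. Friction and masses are not known exactly. Their poses are not given: they have to be found in the camera images.
- cup_large_mid (a point): The largest (widest) of four round steel measuring cups: outside diameter 93 mm, inner radius 44.2 mm, 36 mm high, floor 2 mm, 105 g. Point on its axis 18 mm above its underside; z up, x along its black handle: a level bar 14 mm wide, 5 mm thick, mid-height 15.5 mm above this point, out to 118 mm from the axis. Pinch any cup's handle across its width 76 mm from the axis: clear of this cup's wall when nesting.
- cup_medium_mid (a point): The second largest of four round steel measuring cups: outside diameter 64 mm, inner radius 29.7 mm, 40.5 mm high, floor 2 mm, 75 g. Point on its axis 20.25 mm above its underside; z up, x along its black handle: a level bar 14 mm wide, 5 mm thick, mid-height 17.75 mm above this point, out to 106 mm from the axis. Nested, its handle passes 1.5 mm above the larger cup's rim.
- cup_small_mid (a point): The third largest of four round steel measuring cups: outside diameter 45 mm, inner radius 20.2 mm, 45 mm high, floor 2 mm, 58 g. Point on its axis 22.5 mm above its underside; z up, x along its black handle: a level bar 14 mm wide, 5 mm thick, mid-height 20 mm above this point, out to 101 mm from the axis. Handles may point any way; fingers need them 40 degrees apart.
- cup_tiny_mid (a point): The smallest (narrowest) of four round steel measuring cups: outside diameter 31 mm, inner radius 13.2 mm, 49.5 mm high, floor 2 mm, 45 g. Point on its axis 24.75 mm above its underside; z up, x along its black handle: a level bar 14 mm wide, 5 mm thick, mid-height 22.25 mm above this point, out to 97 mm from the axis. 
- tray: The low square white plastic tray in which the set is kept, 150 x 150 mm, rim 12 mm high, floor 2 mm thick. Fixed. Origin at the centre of its underside, on the table; z up, x and y along its sides.
- scale: Bystander: a kitchen scale, 150 x 150 mm, 31 mm high, black with a steel platter; does not move. Origin at the centre of its underside; z up.
- tub_mid (a point): Bystander: a closed clear tub filled with bluish sweets, 92 (x) x 76 (y) x 56 mm high, loose, 140 g. Point at its centre, 28 mm above the table; z up.
- jar_mid (a point): Bystander: an amber jar with a white cap, 66 mm in diameter, 78 mm high, loose, 250 g. Point on its axis, 39 mm above the table; z up.

How it is judged:
By the outcome, as a careful person would: the job done as asked, in the order asked, and still so for the second after the job is handed in, with the robot touching nothing.
It also fails if it takes over 115 s, if anything falls off the work surface, if the arm or the gripper's body presses on something with over 40 N, if the wrist force passes 120 N, or if a joint passes its speed limit or range.

## Robot

A 7-joint arm with a two-finger parallel gripper is mounted at the origin on the work surface. World frame = base frame: x ahead of the robot, y to its left, z up, the work surface at z = 0. Lengths are in m, angles in degrees, forces in N, time in s.
With the tool pointing down it reaches from about 0.425 to 0.875 m from the base axis. Payload 8.4 kg.
Tool frame: the origin (TCP) lies between the finger pads; the fingertips stand 11 mm ahead of it and the grasp point (between the pads) lies 8 mm behind it; z points along the fingers, y is the direction in which the jaws open and shut (so a half turn about z gives the same grasp; the last joint's range is limited). The gripper opens to 85 mm and grips with 20 to 120 N. Pads are 22 mm wide; open, the fingers measure 114 mm over their backs; the gripper's body (76 mm by 85 mm) begins 54 mm behind the grasp point. The pads swing forward as they close: fully open they stand 13 mm farther back than shut.
Start: joints at [-79.481, 19.091, 2.286, 83.961, -0.768, 76.965, -3.352], TCP at [0.181, 0.624, 0.242] pointing down, gripper open.
Joint ranges: [-147.57, 147.57], [-21.85, 119.76], [-74.77, 79.35], [14.55, 137.4], [-85.83, 265.84], [4.83, 119.75], [-152.11, 152.11]. Speed limits (degrees/s): [127.2, 127.2, 159.86, 159.86, 180, 180, 180].

## Interface

Orientations are given as [roll, pitch, yaw] about the fixed x, y, z axes, in that order (R = Rz(yaw) Ry(pitch) Rx(roll)).
In Python, from plant import * gives the robot as it stands.
- The arm moves only by the tool send_rows, never from a script. Its argument "moves" is text: rows parted by semicolons, each of 7 numbers parted by spaces: the opening, from 0 (shut) to 1 (fully open), then the shift along the tool's x, y, z in m, then the turn, a rotation vector about the tool's x, y, z in rad. In form: gripper x y z wx wy wz; .... A call has 1 to 12 rows; each row shifts and turns the commanded pose from where the row before left it, along the tool's axes as they then stand; what a row does not reach is not made up. A row lasts 1/8 s, in which the tool goes at most 62.5 mm and 10.7 degrees, less where a joint would pass 70% of its speed; a pose out of reach is approached as far as the arm can. A call is refused whole if a number of a shift passes 0.0625 or a number of a turn 0.188, either way. A call with a gripper value outside its range is refused whole. The fingers move at their own pace and stop on an object; the grip force is fixed at half the most. Time passes only in rows, so rows that do not move let the fingers close. It gives the time, the measured TCP pose, the force and the opening at its end, in the units of the state.
- read_state(): the state, without advancing time (a new reading comes with each control period).
- get_image(name): name is "scene" or "side" or "wrist"; returns (picture, depth): 384x512x3 uint8, blue, green, red; 384x512 float32, m along the optical axis (not along the pixel's ray), 0 where there is no reading.
- calibration(name): a dict with "fx", "fy", "cx", "cy" (pixels), "view" (4x4, takes a point from world to camera coordinates). Camera axes: x right, y down, z forward; pixel columns grow to the right and rows downward; lengths in m; the calibration is good to about 2 mm. A picture is of the moment at which its call begins: read the wrist's pose just before it. calibration takes no time and is no camera call; for the wrist camera it gives the pose at the moment of the call.
- close_job(): hands the job in, once; it reports no verdict.
The state is a dict: "t": time; "joint_pos": joint angles; "joint_velocities": joint speeds; "joint_efforts": joint torques, N m; "tcp_pos": TCP position; "tcp_rot": TCP orientation; "ft_force": force on the tool from outside, world axes, zero at the start; "moment": the same for the moment, N m; "grip_width": finger opening in m.
Only numpy, scipy, OpenCV 4.12 (cv2) and the standard library are available. Lean on these libraries where they do the work, as an engineer would, in place of code of your own. Each camera call takes 0.05 s, during which the arm holds its last target. There are 200 camera calls.

## Working session

There is one attempt and no reset: what is moved stays moved. The work goes in short steps, Python scripts to look and compute and a tool call to move; the robot and the scene stay as the last step left them, time stands still between calls to the robot, and variables do not carry over. Pictures are saved under pics/ and viewed, about 12 in all and at most 16, crops included, and the job is handed in when it is done.

Besides the shell and the picture viewer there is one more tool, called after "Emit:" by a JSON object that holds its "fn" and its "kwargs". send_rows: Moves the arm, as the interface text tells. Its arguments: {"type":"object","properties":{"moves":{"type":"string"}},"required":["moves"]}

```bash
mkdir -p pics; cat > h.py <<'E'
from plant import *
import numpy as np, cv2
def P(u,v,c,z):
    "pixel -> world point on plane z"
    V=np.array(c["view"]);R=V[:3,:3];t=V[:3,3]
    o=-R.T@t;d=R.T@np.array([(u-c["cx"])/c["fx"],(v-c["cy"])/c["fy"],1.0])
    return o+d*(z-o[2])/d[2]
def cloud(dep,c):
    V=np.array(c["view"]);R=V[:3,:3];t=V[:3,3]
    v,u=np.mgrid[:dep.shape[0],:dep.shape[1]]
    p=np.stack([(u-c["cx"])/c["fx"]*dep,(v-c["cy"])/c["fy"]*dep,dep],-1)
    return (p-t)@R
E
python3 - <<'E'
from h import *
s=read_state();print(s)
for n in ["scene","side"]:
    c=calibration(n);im,d=get_image(n);cv2.imwrite(f"pics/{n}0.png",im);np.savez(f"{n}0.npz",im=im,d=d)
    V=np.array(c["view"]);print(n,-V[:3,:3].T@V[:3,3],V[2,:3],c["fx"])
E
```

```text
{'t': 0.0, 'joint_pos': array([-79.47999696,  19.13305878,   2.2858658 ,  84.01282741,
        -0.76679036,  76.96484168,  -3.35151891]), 'joint_velocities': array([ 0.02482094,  0.04742396,  0.03322086,  0.01459807, -0.08747778,
        0.02113685, -0.07146507]), 'joint_efforts': array([ 5.51858775e-04, -6.58557558e+01,  1.36593428e+00, -4.05558908e+01,
        1.68630673e-02,  1.23970269e-02,  4.79195887e-05]), 'tcp_pos': array([0.18130584, 0.62373544, 0.24139179]), 'tcp_rot': array([-1.79904832e+02,  7.88094125e-03,  1.63794562e+02]), 'ft_force': array([ 0.63236433,  0.21958456, -0.10701004]), 'moment': array([0.02728347, 0.02052767, 0.01477288]), 'grip_width': 0.08538348311688299}
scene [ 1.07685902 -0.47208327  1.12501252] [-0.44146836  0.35917595 -0.82225198] 474.95466560305755
side [0.03721028 0.60809572 0.57518198] [ 0.53812684 -0.64701381 -0.54017834] 392.03507193381455
```

View pics/scene0.png

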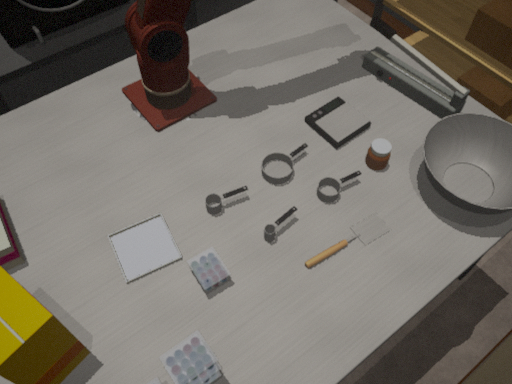

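View pics/side0.png

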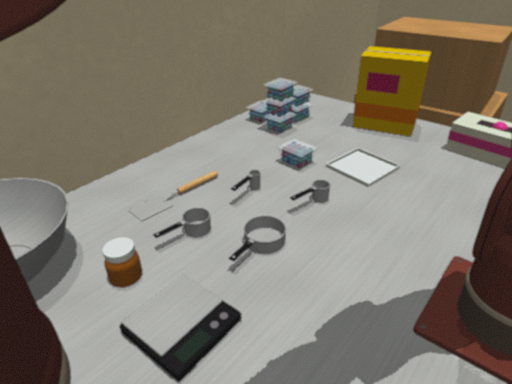

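The scene view shows the large cup at (278,166), medium at (329,188), small at (214,203), tiny at (270,232), tray at (145,248), tub at (210,270), jar at (378,153) and scale at (338,120). The side view agrees. Next I'll measure handles, rims and bystanders.

```bash
cat > m0.py <<'E'
from h import *
hz=dict(large=.036,medium=.0405,small=.045,tiny=.0495)
out=dict(large=118,medium=106,small=101,tiny=97)
px=dict(scene=dict(large=(278,166,307,148),medium=(329,188,360,175),small=(214,203,247,190),tiny=(270,232,297,209)),
        side=dict(large=(265,235,235,258),medium=(197,222,157,236),small=(321,191,293,200),tiny=(255,180,234,188)))
for n in ["scene","side"]:
    f=np.load(n+"0.npz");im,d=f["im"],f["d"];c=calibration(n);W=cloud(d,c)
    g=im.max(2)
    for k,(u0,v0,u1,v1) in px[n].items():
        m=np.zeros(g.shape,np.uint8);cv2.line(m,(u0,v0),(2*u1-u0-int((u1-u0)*.7),2*v1-v0-int((v1-v0)*.7)),255,14)
        mm=(g<60)&(m>0)
        nc,lab,st,ce=cv2.connectedComponentsWithStats(mm.astype(np.uint8),connectivity=8)
        i=1+np.argmax(st[1:,4]);vs,us=np.where(lab==i)
        p=np.array([P(u,v,c,hz[k]-.001)[:2] for u,v in zip(us,vs)])
        x0=np.array(P(u0,v0,c,hz[k])[:2])
        m0=p.mean(0);w,e=np.linalg.eigh(np.cov(p.T));a=e[:,1];a*=np.sign((m0-x0)@a)
        q=(p-m0)@a;tip=m0+a*np.percentile(q,99)
        cen=tip-a*out[k]/1000
        print(n,k,len(us),"tip",tip.round(4),"yaw",np.degrees(np.arctan2(a[1],a[0])).round(1),"len",np.ptp(q).round(4),"cen",cen.round(4), "guess",x0.round(4))
    for k,(u,v) in dict(scene=dict(tray=(145,248),tub=(210,270),jar=(380,146),scale=(345,122)),side=dict(tray=(362,167),tub=(297,149),jar=(119,249),scale=(180,310)))[n].items():
        print(n,k,W[v,u].round(3))
print(calibration("wrist")["view"])
E
python3 m0.py
python3 - <<'E'
from h import *
f=np.load("scene0.npz");c=calibration("scene");W=cloud(f["d"],c);im=f["im"]
# tray corners
m=np.zeros(im.shape[:2],np.uint8);m[205:290,95:192]=1
g=(cv2.GaussianBlur(im,(3,3),0).min(2)>165)&(m>0)
n,l,s,_=cv2.connectedComponentsWithStats(g.astype(np.uint8));i=1+np.argmax(s[1:,4])
cs,_=cv2.findContours((l==i).astype(np.uint8),cv2.RETR_EXTERNAL,cv2.CHAIN_APPROX_NONE);r=cv2.minAreaRect(cs[0]);b=cv2.boxPoints(r)
q=cv2.approxPolyDP(cv2.convexHull(cs[0]),6,True)[:,0]
print(s[i],q.tolist(),[P(*t,c,.012)[:2].round(4) for t in q])
# above-table objects
ob=(W[...,2]>.015)&(W[...,2]<.12)&(W[...,0]>.1)&(W[...,0]<.8)&(W[...,1]>-.5)&(W[...,1]<.8)&(f["d"]>0)
n,l,s,_=cv2.connectedComponentsWithStats(ob.astype(np.uint8))
for i in range(1,n):
    if s[i,4]>40:
        p=W[l==i];zt=np.percentile(p[:,2],98);t=p[p[:,2]>zt-.012]
        print(s[i],zt.round(3),p.min(0).round(3),p.max(0).round(3),t[:,:2].mean(0).round(3))
E
```

```text
scene large 41 tip [0.4547 0.1904] yaw 94.7 len 0.0478 cen [0.4644 0.0728] guess [0.4665 0.085 ]
scene medium 49 tip [0.6255 0.2478] yaw 80.8 len 0.0565 cen [0.6085 0.1432] guess [0.6143 0.1471]
scene small 55 tip [ 0.4726 -0.0461] yaw 78.1 len 0.0515 cen [ 0.4517 -0.1449] guess [ 0.4639 -0.1356]
scene tiny 67 tip [0.6105 0.021 ] yaw 95.0 len 0.0595 cen [ 0.619  -0.0756] guess [ 0.6272 -0.073 ]
scene tray [ 0.446 -0.346  0.003]
scene tub [ 0.625 -0.258  0.059]
scene jar [0.611 0.341 0.077]
scene scale [0.457 0.36  0.031]
side large 94 tip [0.4509 0.2007] yaw 93.4 len 0.0601 cen [0.4579 0.0829] guess [0.4436 0.1033]
side medium 63 tip [0.6216 0.2451] yaw 80.8 len 0.0534 cen [0.6046 0.1405] guess [0.5865 0.1661]
side small 46 tip [ 0.4701 -0.0478] yaw 74.7 len 0.0533 cen [ 0.4435 -0.1452] guess [ 0.4335 -0.1042]
side tiny 43 tip [0.6073 0.0172] yaw 94.7 len 0.0588 cen [ 0.6152 -0.0795] guess [ 0.589  -0.0383]
side tray [ 0.439 -0.344  0.002]
side tub [ 0.595 -0.234  0.057]
side jar [0.602 0.347 0.079]
side scale [0.437 0.347 0.031]
[[ 0.27881768  0.96034314 -0.0013218  -0.65004109]
 [ 
[... 667 characters left out ...]
.613 0.344]
[262 143  46  39 416] 0.039 [0.414 0.041 0.015] [0.508 0.205 0.041] [0.459 0.116]
[425 163  12  25 108] 0.118 [0.74  0.343 0.057] [0.799 0.392 0.12 ] [0.775 0.353]
[318 170  44  31 363] 0.045 [0.577 0.12  0.015] [0.641 0.259 0.048] [0.614 0.188]
[205 185  43  28 332] 0.049 [ 0.429 -0.154  0.015] [ 0.481 -0.032  0.051] [ 0.461 -0.094]
[264 206  34  34 292] 0.054 [ 0.601 -0.082  0.016] [0.633 0.03  0.055] [ 0.614 -0.025]
[305 239  45  27 271] 0.024 [ 0.735 -0.045  0.015] [0.763 0.091 0.026] [0.749 0.017]
[ 187  246   45   45 1133] 0.06 [ 0.562 -0.295  0.019] [ 0.66  -0.213  0.063] [ 0.614 -0.255]
[151 376  12   8  57] 0.115 [ 0.77 -0.5   0.05] [ 0.789 -0.485  0.116] [ 0.779 -0.492]
```

```bash
cat > plan.py <<'E'
from h import *
import sys
def plan(x,y,z,yaw):
    s=read_state();r,p,w=s["tcp_rot"];d=(yaw-w+180)%360-180
    a=np.radians(yaw);D=np.array([x,y,z])-s["tcp_pos"]
    sh=[D@[np.cos(a),np.sin(a),0],D@[np.sin(a),-np.cos(a),0],-D[2]]
    print("t",round(s["t"],2),"rpy",s["tcp_rot"].round(2),"turn wz total",round(-np.radians(d),4),"then shift",np.round(sh,4),"q7",s["joint_pos"][6].round(1),"w",s["grip_width"].round(4),"F",s["ft_force"].round(1))
if __name__=="__main__": plan(*map(float,sys.argv[1:]))
E
python3 plan.py .456 .162 .2 94
```

```text
Traceback (most recent call last):
  File "plan.py", line 8, in <module>
    if __name__=="__main__": plan(*map(float,sys.argv[1:]))
                             ~~~~^^^^^^^^^^^^^^^^^^^^^^^^^^
  File "plan.py", line 7, in plan
    print("t",round(s["t"],2),"rpy",s["tcp_rot"].round(2),"turn wz total",round(-np.radians(d),4),"then shift",np.round(sh,4),"q7",s["joint_pos"][6].round(1),"w",s["grip_width"].round(4),"F",s["ft_force"].round(1))
                                                                                                                                                                  ^^^^^^^^^^^^^^^^^^^^^
AttributeError: 'float' object has no attribute 'round'
```

```bash
sed -i 's/s\["grip_width"\].round(4)/round(s["grip_width"],4)/' plan.py; python3 plan.py .456 .162 .2 94
```

```text
t 0.1 rpy [-1.7991e+02  1.0000e-02  1.6379e+02] turn wz total 1.2181 then shift [-0.4798  0.2418  0.0415] q7 -3.4 w 0.0851 F [-0.8  0.1  0.1]
```

Emit:
{"fn": "send_rows", "kwargs": {"moves": "1 0 0 0 0 0 0.1523;1 0 0 0 0 0 0.1523;1 0 0 0 0 0 0.1523;1 0 0 0 0 0 0.1523;1 0 0 0 0 0 0.1523;1 0 0 0 0 0 0.1523;1 0 0 0 0 0 0.1523;1 0 0 0 0 0 0.1523"}}

```text
t: 1.1
tcp_pos: [0.1813, 0.6239, 0.2418]
tcp_rot: [-180.0, 0.1, 93.7]
ft_force: [0.2, 0.8, 0.9]
grip_width: 0.0856
```

Emit:
{"fn": "send_rows", "kwargs": {"moves": "1 -.04 .02 .0035 0 0 0;1 -.04 .02 .0035 0 0 0;1 -.04 .02 .0035 0 0 0;1 -.04 .02 .0035 0 0 0;1 -.04 .02 .0035 0 0 0;1 -.04 .02 .0035 0 0 0;1 -.04 .02 .0035 0 0 0;1 -.04 .02 .0035 0 0 0;1 -.04 .02 .0035 0 0 0;1 -.04 .02 .0035 0 0 0;1 -.04 .02 .0035 0 0 0;1 -.04 .02 .0035 0 0 0"}}

```text
t: 2.6
tcp_pos: [0.4545, 0.1606, 0.2001]
tcp_rot: [-180.0, -0.0, 94.0]
ft_force: [1.2, 1.0, -0.6]
grip_width: 0.0857
```

```bash
cat > look.py <<'E'
from h import *
import sys
n=sys.argv[1]
c=calibration("wrist");im,d=get_image("wrist");cv2.imwrite(f"pics/{n}.png",im);np.savez(f"{n}.npz",im=im,d=d,**{k:c[k] for k in["fx","fy","cx","cy","view"]})
s=read_state();print(s["t"],s["tcp_pos"],s["tcp_rot"])
E
python3 look.py w1
```

```text
2.65 [0.4570505  0.15480308 0.19996819] [1.79955249e+02 9.97034268e-02 9.36485385e+01]
```

View pics/w1.png

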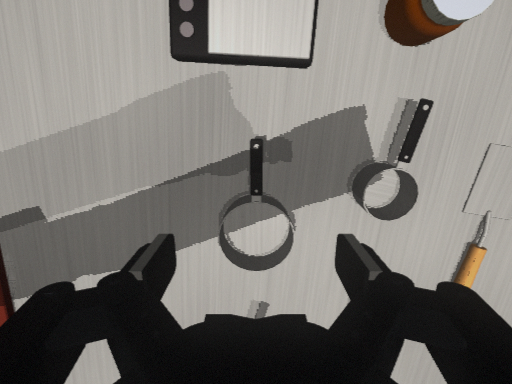

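The wrist view shows the large handle from (256,138) to (257,195), cup centre about (256,231), and the medium handle from (427,100) to (405,162) with its cup near (385,190).

```bash
cat > hm.py <<'E'
from h import *
import sys
hz=dict(large=.036,medium=.0405,small=.045,tiny=.0495);out=dict(large=118,medium=106,small=101,tiny=97)
def handle(n,k,u0,v0,u1,v1,th=60,dz=0):
    f=np.load(n+".npz");im=f["im"];c={q:f[q] for q in["fx","fy","cx","cy","view"]}
    m=np.zeros(im.shape[:2],np.uint8);cv2.line(m,(u0,v0),(u1,v1),255,30)
    nc,lab,st,ce=cv2.connectedComponentsWithStats(((im.max(2)<th)&(m>0)).astype(np.uint8))
    i=1+np.argmax(st[1:,4]);cs,_=cv2.findContours((lab==i).astype(np.uint8),cv2.RETR_EXTERNAL,cv2.CHAIN_APPROX_NONE)
    p=np.array([P(u,v,c,hz[k]+dz)[:2] for u,v in cs[0][:,0]]).astype(np.float32)*1000
    (cx,cy),(w,h),an=cv2.minAreaRect(p)
    p0=P(u0,v0,c,hz[k])[:2]*1000;p1=P(u1,v1,c,hz[k])[:2]*1000   # p0 inner, p1 tip
    a=np.radians(an);e=[np.array([np.cos(a),np.sin(a)]),np.array([-np.sin(a),np.cos(a)])][int(h>w)]
    e*=np.sign(e@(p1-p0));L=max(w,h);tip=np.array([cx,cy])+e*L/2
    print(k,"area",st[i,4],"len,wid",round(L,1),round(min(w,h),1),"yaw",np.degrees(np.arctan2(e[1],e[0])).round(2),"tip",tip.round(1),"cen",(tip-e*out[k]).round(1),"grasp76",(tip-e*(out[k]-76)).round(1))
if __name__=="__main__":
    handle(sys.argv[1],sys.argv[2],*map(int,sys.argv[3:7]))
E
python3 hm.py w1 large 257 192 256 138; python3 hm.py w1 medium 405 162 427 100; python3 plan.py .456 .162 .2 94
```

```text
large area 774 len,wid 72.8 31.0 yaw 94.02 tip [453.6 204.4] cen [461.9  86.6] grasp76 [456.6 162.5]
medium area 778 len,wid 65.5 13.8 yaw 80.84 tip [624.3 255.7] cen [607.4 151.1] grasp76 [619.5 226.1]
t 2.65 rpy [1.7996e+02 1.0000e-01 9.3650e+01] turn wz total -0.0061 then shift [ 0.0073 -0.0005 -0.    ] q7 -20.1 w 0.0857 F [ 1.2 -6.4  0.4]
```

Emit:
{"fn": "send_rows", "kwargs": {"moves": "1 0 0 .02 0 0 0;1 0 0 .02 0 0 0;1 0 0 0.02 0 0 0;1 0 0 0 0 0 0;1 0 0 0 0 0 0"}}

```text
t: 3.28
tcp_pos: [0.4544, 0.1621, 0.1409]
tcp_rot: [180.0, -0.0, 94.0]
ft_force: [0.1, 0.4, -0.0]
grip_width: 0.0856
```

```bash
sed -i 's/th=60,dz=0/th=40,dz=0/' hm.py; python3 look.py w2; python3 - <<'E'
from hm import *
f=np.load("w2.npz");im=f["im"];d=f["d"];c={q:f[q] for q in["fx","fy","cx","cy","view"]}
V=c["view"]
def proj(p):
    q=V[:3,:3]@p+V[:3,3];return int(c["fx"]*q[0]/q[2]+c["cx"]),int(c["fy"]*q[1]/q[2]+c["cy"])
a=proj(np.array([.459,.14,.036]));b=proj(np.array([.4536,.206,.036]));print(a,b)
for th in (30,40,50,60): handle("w2","large",*a,*b,th=th)
W=cloud(d,c);m=(abs(W[...,2]-.0345)<.006)&(abs(W[...,0]-.46)<.07)&(d>0)&(W[...,1]<.138)&(W[...,1]>.03)
p=W[m][:,:2]*1000;A=np.c_[2*p,np.ones(len(p))];s=np.linalg.lstsq(A,(p**2).sum(1),rcond=None)[0];print(len(p),s[:2],np.sqrt(s[2]+s[:2]@s[:2]))
E
python3 plan.py .4566 .1625 .14 94
```

```text
3.325 [0.4545768  0.16226136 0.14114705] [ 1.79947493e+02 -3.06963003e-02  9.39870569e+01]
(257, 215) (256, 144)
large area 812 len,wid 61.5 12.7 yaw 94.46 tip [452.7 202.6] cen [461.9  85. ] grasp76 [456.  160.7]
large area 951 len,wid 63.3 13.1 yaw 94.01 tip [453.  203.5] cen [461.2  85.8] grasp76 [455.9 161.6]
large area 982 len,wid 63.4 14.0 yaw 93.5 tip [453.1 203.6] cen [460.3  85.8] grasp76 [455.6 161.7]
large area 1177 len,wid 72.1 28.1 yaw 91.43 tip [456.7 203.9] cen [459.7  85.9] grasp76 [457.8 161.9]
1147 [461.56737726  87.09873535] 45.4087607758717
t 3.33 rpy [ 1.7995e+02 -3.0000e-02  9.3990e+01] turn wz total -0.0002 then shift [0.0001 0.002  0.0011] q7 -18.1 w 0.0855 F [ 0.7 -0.8 -0.1]
```

View pics/w2.png

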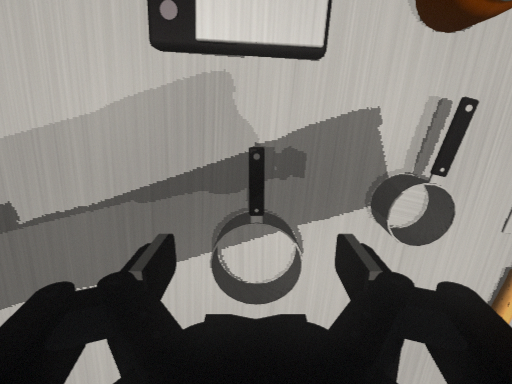

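The large handle spans (257,148) to (257,213). The cup centre is at (461.5, 86) mm and the yaw is 94°. I'll descend and grip.

Emit:
{"fn": "send_rows", "kwargs": {"moves": "0.6 0 .0015 .02 0 0 0;0.6 0 0 .02 0 0 0;0.6 0 0 .02 0 0 0;0.6 0 0 .02 0 0 0;0.6 0 0 .02 0 0 0;0.6 0 0 .0155 0 0 0;0.6 0 0 0 0 0 0;0.6 0 0 0 0 0 0;0 0 0 0 0 0 0;0 0 0 0 0 0 0;0 0 0 0 0 0 0;0 0 0 0 0 0 0"}}

```text
t: 4.82
tcp_pos: [0.4559, 0.1624, 0.0251]
tcp_rot: [180.0, -0.0, 94.0]
ft_force: [-0.5, 1.0, 3.9]
grip_width: 0.0123
```

Emit:
{"fn": "send_rows", "kwargs": {"moves": "0 0 0 0 0 0 0;0 0 0 0 0 0 0;0 0 0 0 0 0 0;0 0 0 0 0 0 0"}}

```text
t: 5.32
tcp_pos: [0.4559, 0.1625, 0.025]
tcp_rot: [180.0, -0.0, 94.0]
ft_force: [-0.8, 1.7, 5.0]
grip_width: 0.0121
```

```bash
python3 - <<'E'
from h import *
a=np.load("scene0.npz")["im"][205:290,95:195];b=np.load("side0.npz")["im"][140:195,315:410]
A=cv2.resize(a,None,fx=4,fy=4,interpolation=cv2.INTER_CUBIC);B=cv2.resize(b,None,fx=4,fy=4,interpolation=cv2.INTER_CUBIC)
C=np.zeros((A.shape[0],A.shape[1]+B.shape[1],3),np.uint8);C[:,:A.shape[1]]=A;C[:B.shape[0],A.shape[1]:]=B
cv2.imwrite("pics/tray.png",C)
E
```

```text
(no output)
```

View pics/tray.png

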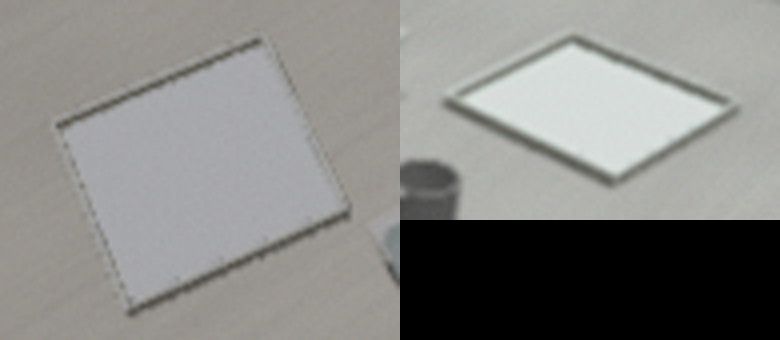

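Emit:
{"fn": "send_rows", "kwargs": {"moves": "0 0 0 -.003 0 0 0;0 0 0 -.008 0 0 0;0 0 0 -.015 0 0 0;0 0 0 -.02 0 0 0;0 0 0 -.02 0 0 0;0 0 0 -.02 0 0 0;0 0 0 -.02 0 0 0;0 0 0 -.02 0 0 0;0 0 0 -.014 0 0 0;0 0 0 -.005 0 0 0"}}

```text
t: 6.58
tcp_pos: [0.456, 0.1622, 0.1709]
tcp_rot: [179.9, -0.1, 94.0]
ft_force: [0.3, 0.2, -1.3]
grip_width: 0.0124
```

The crop shows the tray rim corners clearly in both views, with the outer top rim at scene crop (54,121), (263,36), (350,208), (129,308) and at matching points in the side view.

```bash
python3 - <<'E'
from h import *
for n,o,q in (("scene",(95,205),[(54,121),(263,36),(350,208),(129,308)]),("side",(315,140),[(173,33),(338,104),(212,179),(45,99)])):
    c=calibration(n);p=np.array([P(o[0]+x/4-.375,o[1]+y/4-.375,c,.012)[:2] for x,y in q])*1000
    e=np.roll(p,-1,0)-p;print(n,p.round(1).tolist(),np.linalg.norm(e,axis=1).round(1),np.degrees(np.arctan2(e[:,1],e[:,0])).round(1),p.mean(0).round(1))
    if n=="scene": C=p.mean(0)
E
python3 plan.py .373 -.326 .15 165
```

```text
scene [[357.5, -404.5], [384.6, -261.0], [530.2, -283.9], [504.7, -429.8]] [146.1 147.4 148.1 149.3] [ 79.3  -9.  -99.9 170.3] [ 444.3 -344.8]
side [[497.4, -428.5], [352.4, -399.9], [377.8, -252.4], [521.4, -277.5]] [147.8 149.7 145.8 152.9] [168.9  80.2  -9.9 -99. ] [ 437.3 -339.6]
t 6.58 rpy [ 1.7994e+02 -5.0000e-02  9.3980e+01] turn wz total -1.2396 then shift [-0.0462 -0.493   0.0209] q7 -19.2 w 0.0124 F [ 0.3  0.2 -1.3]
```

Emit:
{"fn": "send_rows", "kwargs": {"moves": "0 0 0 0 0 0 -0.05;0 0 0 -.01 0 0 -0.13;0 0 0 -.02 0 0 -0.13;0 0 0 -.02 0 0 -0.13;0 0 0 -.02 0 0 -0.13;0 0 0 -.02 0 0 -0.13;0 0 0 -.01 0 0 -0.13;0 0 0 0 0 0 -0.13;0 0 0 0 0 0 -0.13;0 0 0 0 0 0 -0.1;0 0 0 0 0 0 -0.05;0 0 0 0 0 0 0"}}

```text
t: 8.07
tcp_pos: [0.4554, 0.1619, 0.2694]
tcp_rot: [-179.9, -0.0, 165.0]
ft_force: [-0.4, 0.7, -1.6]
grip_width: 0.0124
```

```bash
python3 plan.py .566 -.376 .27 165
```

```text
t 8.07 rpy [-1.7995e+02 -3.0000e-02  1.6501e+02] turn wz total 0.0002 then shift [-0.2461 -0.491  -0.0006] q7 48.7 w 0.0124 F [-0.4  0.7 -1.6]
```

Emit:
{"fn": "send_rows", "kwargs": {"moves": "0 -.01 -.02 0 0 0 0;0 -.02 -.04 0 0 0 0;0 -.025 -.05 0 0 0 0;0 -.025 -.05 0 0 0 0;0 -.025 -.05 0 0 0 0;0 -.025 -.05 0 0 0 0;0 -.025 -.05 0 0 0 0;0 -.025 -.05 0 0 0 0;0 -.025 -.05 0 0 0 0;0 -.02 -.04 0 0 0 0;0 -.0125 -.025 0 0 0 0;0 -.0075 -.015 0 0 0 0"}}

```text
t: 9.57
tcp_pos: [0.5653, -0.3764, 0.2689]
tcp_rot: [-180.0, -0.1, 164.8]
ft_force: [-0.0, -0.2, -1.0]
grip_width: 0.0122
```

Emit:
{"fn": "send_rows", "kwargs": {"moves": "0 0 0 0 0 0 0;0 0 0 0 0 0 0;0 0 0 0 0 0 0"}}

```text
t: 9.95
tcp_pos: [0.5662, -0.3734, 0.2699]
tcp_rot: [180.0, 0.0, 165.1]
ft_force: [-0.6, -0.4, -1.1]
grip_width: 0.0128
```

```bash
python3 look.py w3
```

```text
10.0 [ 0.56617527 -0.37346979  0.26995393] [1.79965790e+02 1.25280990e-02 1.65097536e+02]
```

View pics/w3.png

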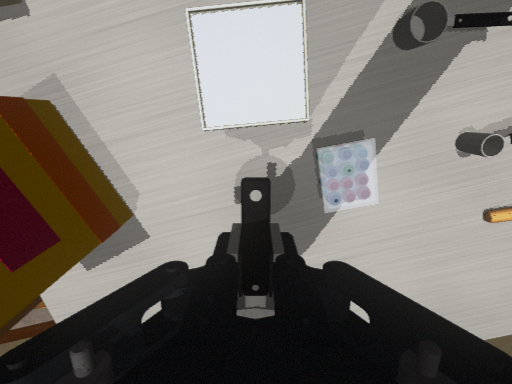

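The wrist view shows tray corners at about (188,10), (303,0), (309,123), (203,130). The tub is at (349,175), a tall box lies to the left, and the cup is held level.

```bash
python3 - <<'E'
from h import *
f=np.load("w3.npz");im=f["im"];d=f["d"];c={q:f[q] for q in["fx","fy","cx","cy","view"]}
p=np.array([P(x,y,c,.012)[:2] for x,y in [(188,10),(303,0),(309,123),(203,130)]])*1000
e=np.roll(p,-1,0)-p;print(p.round(1).tolist(),np.linalg.norm(e,axis=1).round(1),np.degrees(np.arctan2(e[:,1],e[:,0])).round(1),p.mean(0).round(1))
g=(im.min(2)>200).astype(np.uint8);n,l,s,_=cv2.connectedComponentsWithStats(g[:140,170:330]);i=1+np.argmax(s[1:,4])
k=cv2.morphologyEx((l==i).astype(np.uint8),cv2.MORPH_OPEN,np.ones((7,7)));cs,_=cv2.findContours(k,cv2.RETR_EXTERNAL,cv2.CHAIN_APPROX_NONE)
q=cv2.approxPolyDP(cv2.convexHull(max(cs,key=len)),5,True)[:,0]+[170,0];p=np.array([P(*t,c,.002)[:2] for t in q])*1000;print(q.tolist(),p.round(1).tolist(),p.mean(0).round(1))
W=cloud(d,c);t=(W[...,2]>.08)&(W[...,2]<.4)&(W[...,1]<-.4)&(W[...,0]<.55)&(d>.1);print("box",W[t].min(0),W[t].max(0), t.sum())
t=(W[...,2]>.04)&(W[...,2]<.07);t[:,:312]=0;t[:130]=0;t[:,385:]=0;print("tub",W[t].min(0),W[t].max(0),t.sum())
E
```

```text
[[358.2, -404.5], [384.7, -262.3], [532.8, -285.5], [503.8, -431.9]] [144.6 149.9 149.2 148.2] [  79.4   -8.9 -101.2  169.4] [ 444.9 -346. ]
[[300, 5], [304, 117], [207, 126], [192, 16]] [[386.2, -264.9], [523.7, -288.9], [500.0, -426.5], [362.4, -403.0]] [ 443.1 -345.8]
box [ 0.41166314 -0.62959199  0.08001314] [ 0.54999835 -0.40004659  0.31387821] 6326
tub [ 0.56307442 -0.29604623  0.04658666] [ 0.65984259 -0.21419673  0.05840754] 3796
```

Emit:
{"fn": "send_rows", "kwargs": {"moves": "0 0 0 0 0 0 -0.04;0 0 0 0 0 0 -0.09;0 0 0 0 0 0 -0.04;0 0 0 0 0 0 0"}}

```text
t: 10.5
tcp_pos: [0.5658, -0.3744, 0.27]
tcp_rot: [180.0, 0.0, 174.8]
ft_force: [-0.2, -0.3, -1.5]
grip_width: 0.0125
```

```bash
python3 plan.py .3676 -.3393 .12 175
```

```text
t 10.5 rpy [1.7999e+02 2.0000e-02 1.7477e+02] turn wz total -0.004 then shift [0.2006 0.0177 0.15  ] q7 131.8 w 0.0125 F [-0.2 -0.3 -1.5]
```

Emit:
{"fn": "send_rows", "kwargs": {"moves": "0 0 0 0 0 0 0.04;0 0 0 0 0 0 0.09;0 0 0 0 0 0 0.064;0 0 0 0 0 0 0.03;0 0 0 0 0 0 0;0 0 0 0 0 0 0"}}

```text
t: 11.25
tcp_pos: [0.5658, -0.3745, 0.2698]
tcp_rot: [-180.0, -0.0, 162.0]
ft_force: [-0.3, 1.2, -0.2]
grip_width: 0.0123
```

```bash
python3 plan.py .3711 -.3223 .10 162
```

```text
t 11.25 rpy [-180.     -0.    161.97] turn wz total -0.0006 then shift [ 0.2013 -0.0105  0.1698] q7 120.2 w 0.0123 F [-0.3  1.2 -0.2]
```

Emit:
{"fn": "send_rows", "kwargs": {"moves": "0 .01 -.0005 .005 0 0 0;0 .02 -.001 .01 0 0 0;0 .025 -.001 .02 0 0 0;0 .025 -.0015 .02 0 0 0;0 .025 -.0015 .02 0 0 0;0 .025 -.0015 .02 0 0 0;0 .025 -.0015 .02 0 0 0;0 .025 -.001 .02 0 0 0;0 .0133 -.001 .02 0 0 0;0 .008 0 .01 0 0 0;0 0 0 .005 0 0 0;0 0 0 0 0 0 0"}}

```text
t: 12.75
tcp_pos: [0.3717, -0.3223, 0.1]
tcp_rot: [-180.0, 0.0, 162.0]
ft_force: [0.7, 0.1, -0.9]
grip_width: 0.0123
```

```bash
python3 plan.py .3711 -.3223 .03 162
```

```text
t 12.75 rpy [-1.7998e+02  2.0000e-02  1.6196e+02] turn wz total -0.0006 then shift [ 0.0006 -0.0002  0.07  ] q7 123.0 w 0.0123 F [ 0.7  0.1 -0.9]
```

Emit:
{"fn": "send_rows", "kwargs": {"moves": "0 0 0 .01 0 0 0;0 0 0 .015 0 0 0;0 0 0 .015 0 0 0;0 0 0 .015 0 0 0;0 0 0 .008 0 0 0;0 0 0 .004 0 0 0;0 0 0 .002 0 0 0;0 0 0 .001 0 0 0;0 0 0 0.001 0 0 0;0 0 0 0 0 0 0"}}

```text
t: 14.0
tcp_pos: [0.3713, -0.3221, 0.029]
tcp_rot: [180.0, 0.0, 161.9]
ft_force: [-1.9, -0.3, -1.4]
grip_width: 0.012
```

Emit:
{"fn": "send_rows", "kwargs": {"moves": "0 0 0 .001 0 0 0;0 0 0 0 0 0 0;0 0 0 0.0005 0 0 0;0 0 0 0 0 0 0"}}

```text
t: 14.5
tcp_pos: [0.3712, -0.3222, 0.0274]
tcp_rot: [180.0, 0.0, 161.9]
ft_force: [-0.4, 1.2, 3.3]
grip_width: 0.0124
```

Emit:
{"fn": "send_rows", "kwargs": {"moves": "0.18 0 0 0 0 0 0;0.22 0 0 0 0 0 0;0.3 0 0 0 0 0 0;0.4 0 0 0 0 0 0;0.4 0 0 0 0 0 0;0.4 0 0 -.003 0 0 0;0.4 0 0 -.01 0 0 0;0.4 0 0 -.02 0 0 0;0.4 0 0 -.03 0 0 0;0.4 0 0 -.04 0 0 0;0.4 0 0 -.04 0 0 0;0.4 0 0 0 0 0 0"}}

```text
t: 16.0
tcp_pos: [0.3726, -0.3232, 0.1731]
tcp_rot: [179.9, 0.3, 161.9]
ft_force: [0.1, 0.6, -0.1]
grip_width: 0.0343
```

Emit:
{"fn": "send_rows", "kwargs": {"moves": "1 0.01 0 -.01 0 0 0;1 0.02 0 -.02 0 0 0;1 0.02 0 -.02 0 0 0;1 0 0 0 0 0 0;1 0 0 0 0 0 0"}}

```text
t: 16.62
tcp_pos: [0.3246, -0.3065, 0.2186]
tcp_rot: [179.9, -0.1, 162.0]
ft_force: [0.2, -0.0, -0.9]
grip_width: 0.0853
```

```bash
python3 look.py w4;python3 plan.py .6195 .2261 .16 81
```

```text
16.675 [ 0.32455712 -0.30648271  0.21843755] [ 1.79974501e+02 -1.25096536e-01  1.61946731e+02]
t 16.68 rpy [ 1.7997e+02 -1.3000e-01  1.6195e+02] turn wz total 1.4128 then shift [0.5722 0.208  0.0584] q7 95.8 w 0.0854 F [-0.2  0.2 -0.9]
```

View pics/w4.png

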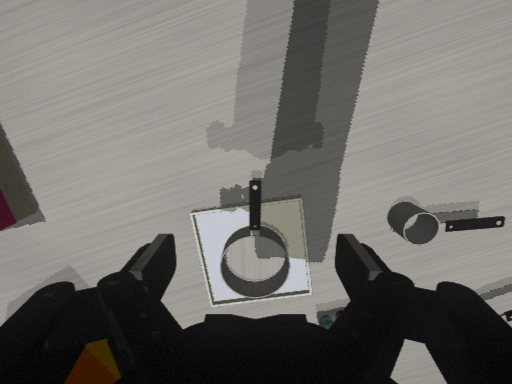

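The large cup stands in the tray near its middle, rim centre at about (255,258), handle (255,182) to (255,230). The small cup's handle is seen at (447,227) to (503,222). I'll measure both.

```bash
cat > circ.py <<'E'
from hm import *
def circ(n,x,y,R,z,tol=.006):
    f=np.load(n+".npz");d=f["d"];c={q:f[q] for q in["fx","fy","cx","cy","view"]};W=cloud(d,c)
    r=np.hypot(W[...,0]-x,W[...,1]-y)
    p=W[(abs(W[...,2]-z)<tol)&(r<R+.01)&(d>0)][:,:2]*1000
    for _ in range(3):
        A=np.c_[2*p,np.ones(len(p))];s=np.linalg.lstsq(A,(p**2).sum(1),rcond=None)[0];rr=np.sqrt(s[2]+s[:2]@s[:2])
        e=np.hypot(*(p-s[:2]).T)-rr;p=p[abs(e)<2.5*e.std()+.3]
    print(n,len(p),"cen",s[:2].round(1),"r",rr.round(1))
E
python3 - <<'E'
from circ import *
circ("w4",.444,-.346,.0465,.036,.005)
handle("w4","large",255,228,255,184,dz=.002)
handle("w4","small",449,227,503,222)
circ("w4",.447,-.142,.0225,.0425,.005)
f=np.load("w4.npz");c={q:f[q] for q in["fx","fy","cx","cy","view"]}
p=np.array([P(x,y,c,.012)[:2] for x,y in [(191,212),(302,199),(311,293),(212,304)]])*1000
print(p.mean(0),np.linalg.norm(np.roll(p,-1,0)-p,axis=1))
E
```

```text
w4 608 cen [ 444.2 -344.7] r 45.3
large area 460 len,wid 62.0 12.5 yaw 161.93 tip [ 333.5 -308.4] cen [ 445.6 -345. ] grasp76 [ 373.4 -321.4]
small area 522 len,wid 69.1 13.5 yaw 77.2 tip [473.1 -36.5] cen [ 450.7 -135. ] grasp76 [467.5 -60.9]
w4 392 cen [ 452.3 -132.7] r 21.2
[ 439.975137   -344.43159444] [148.22112112 145.81601804 146.78583814 146.76293276]
```

Emit:
{"fn": "send_rows", "kwargs": {"moves": "1 0 0 0 0 0 0.14;1 0 0 0 0 0 0.14;1 0 0 0 0 0 0.14;1 0 0 0 0 0 0.14;1 0 0 0 0 0 0.14;1 0 0 0 0 0 0.14;1 0 0 0 0 0 0.14;1 0 0 0 0 0 0.14;1 0 0 0 0 0 0.14;1 0 0 0 0 0 0.15"}}

```text
t: 17.92
tcp_pos: [0.3246, -0.3066, 0.218]
tcp_rot: [-179.8, -0.0, 80.9]
ft_force: [0.7, -0.4, -0.1]
grip_width: 0.0853
```

Emit:
{"fn": "send_rows", "kwargs": {"moves": "1 .045 .0173 .005 0 0 0;1 .05 .0173 .005 0 0 0;1 .05 .0173 .005 0 0 0;1 .05 .0173 .005 0 0 0;1 .05 .0173 .005 0 0 0;1 .05 .0173 .005 0 0 0;1 .05 .0173 .005 0 0 0;1 .05 .0173 .005 0 0 0;1 .05 .0173 .005 0 0 0;1 .05 .0173 .005 0 0 0;1 .045 .0173 .005 0 0 0;1 .03 .0173 .003 0 0 0"}}

```text
t: 19.42
tcp_pos: [0.6173, 0.2275, 0.1581]
tcp_rot: [-179.8, 0.1, 81.3]
ft_force: [1.2, -1.3, 0.4]
grip_width: 0.0855
```

Emit:
{"fn": "send_rows", "kwargs": {"moves": "1 0 0 0 0 0 0;1 0 0 0 0 0 0;1 0 0 0 0 0 0"}}

```text
t: 19.8
tcp_pos: [0.6171, 0.2236, 0.161]
tcp_rot: [-179.9, 0.0, 81.1]
ft_force: [-0.1, -0.8, 0.2]
grip_width: 0.0853
```

```bash
python3 look.py w5;python3 plan.py .6195 .2261 .16 81; python3 - <<'E'
from circ import *
f=np.load("w5.npz");c={q:f[q] for q in["fx","fy","cx","cy","view"]};V=c["view"]
def proj(*p):
    q=V[:3,:3]@np.array(p)+V[:3,3];return int(c["fx"]*q[0]/q[2]+c["cx"]),int(c["fy"]*q[1]/q[2]+c["cy"])
a,b=proj(.614,.192,.04),proj(.6243,.2557,.04);print(a,b)
for th in(40,55): handle("w5","medium",*a,*b,th=th)
circ("w5",.6075,.151,.032,.039,.005)
E
```

```text
19.85 [0.61712416 0.22376693 0.16139216] [-1.79943084e+02 -2.55035477e-02  8.10979165e+01]
t 19.85 rpy [-1.7994e+02 -3.0000e-02  8.1100e+01] turn wz total 0.0017 then shift [0.0027 0.002  0.0014] q7 -26.2 w 0.0856 F [ 0.6 -0.2  1.1]
(256, 218) (257, 154)
medium area 866 len,wid 65.2 13.3 yaw 80.92 tip [626.3 256.6] cen [609.6 151.9] grasp76 [621.6 226.9]
medium area 925 len,wid 66.2 15.0 yaw 81.12 tip [626.  256.6] cen [609.6 151.9] grasp76 [621.3 227. ]
w5 597 cen [609.9 152.6] r 30.9
```

Emit:
{"fn": "send_rows", "kwargs": {"moves": "0.6 .0038 .0037 .02 0 0 0;0.6 0 0 .025 0 0 0;0.6 0 0 .025 0 0 0;0.6 0 0 .025 0 0 0;0.6 0 0 .02 0 0 0;0.6 0 0 .0115 0 0 0;0.6 0 0 .005 0 0 0;0.6 0 0 0 0 0 0;0.6 0 0 0 0 0 0;0 0 0 0 0 0 0;0 0 0 0 0 0 0;0 0 0 0 0 0 0"}}

```text
t: 21.35
tcp_pos: [0.6215, 0.2284, 0.0303]
tcp_rot: [-180.0, -0.1, 81.2]
ft_force: [-1.0, 0.9, 1.5]
grip_width: 0.0125
```

Emit:
{"fn": "send_rows", "kwargs": {"moves": "0 0 0 0 0 0 0;0 0 0 0 0 0 0;0 0 0 0 0 0 0;0 0 0 0 0 0 0"}}

```text
t: 21.85
tcp_pos: [0.6215, 0.2285, 0.0302]
tcp_rot: [-180.0, -0.1, 81.2]
ft_force: [1.3, 1.0, 1.3]
grip_width: 0.0125
```

```bash
python3 plan.py .6214 .227 .030 81
```

```text
t 21.85 rpy [-1.7997e+02 -7.0000e-02  8.1180e+01] turn wz total 0.0032 then shift [-0.0015  0.0001  0.0002] q7 -24.2 w 0.0125 F [1.3 1.  1.3]
```

Emit:
{"fn": "send_rows", "kwargs": {"moves": "0 0 0 -.003 0 0 0;0 0 0 -.01 0 0 0;0 0 0 -.02 0 0 0;0 0 0 -.025 0 0 0;0 0 0 -.025 0 0 -.05;0 0 0 -.025 0 0 -.1;0 0 0 -.025 0 0 -.13;0 0 0 -.02 0 0 -.13;0 0 0 -.012 0 0 -.13;0 0 0 -.005 0 0 -.07;0 0 0 0 0 0 -.035;0 0 0 0 0 0 0"}}

```text
t: 23.35
tcp_pos: [0.6214, 0.2279, 0.2005]
tcp_rot: [180.0, -0.1, 118.1]
ft_force: [0.5, 0.0, -1.7]
grip_width: 0.012
```

```bash
python3 plan.py .4083 -.2769 .15 118
```

```text
t 23.35 rpy [ 1.7999e+02 -7.0000e-02  1.1808e+02] turn wz total 0.0014 then shift [-0.3456 -0.4252  0.0505] q7 8.2 w 0.012 F [ 0.5  0.  -1.7]
```

Emit:
{"fn": "send_rows", "kwargs": {"moves": "0 -.012 -.015 0 0 0 0;0 -.024 -.03 0 0 0 0;0 -.034 -.042 0 0 0 0;0 -.034 -.042 0 0 0 0;0 -.034 -.042 0 0 0 0;0 -.034 -.042 0 0 0 0;0 -.034 -.042 0 0 0 0;0 -.034 -.042 0 0 0 0;0 -.034 -.042 0 0 0 0;0 -.034 -.042 0 0 0 0;0 -.02 -.025 0 0 0 0;0 -.0176 -.019 0 0 0 0"}}

```text
t: 24.85
tcp_pos: [0.4073, -0.2789, 0.1995]
tcp_rot: [180.0, -0.1, 117.9]
ft_force: [1.0, 0.7, -1.2]
grip_width: 0.0124
```

Emit:
{"fn": "send_rows", "kwargs": {"moves": "0 0 0 .02 0 0 0;0 0 0 .02 0 0 0;0 0 0 .01 0 0 0;0 0 0 0 0 0 0;0 0 0 0 0 0 0"}}

```text
t: 25.48
tcp_pos: [0.4098, -0.2773, 0.1503]
tcp_rot: [180.0, -0.0, 118.1]
ft_force: [0.7, -0.3, -0.2]
grip_width: 0.0122
```

```bash
python3 plan.py .4083 -.2769 .05 118;python3 look.py w6
```

```text
t 25.48 rpy [ 1.7997e+02 -4.0000e-02  1.1812e+02] turn wz total 0.002 then shift [ 0.001  -0.0011  0.1003] q7 60.7 w 0.0122 F [ 0.7 -0.3 -0.2]
25.525 [ 0.40990753 -0.27726335  0.15038297] [ 1.79960355e+02 -2.41415235e-02  1.18129668e+02]
```

View pics/w6.png

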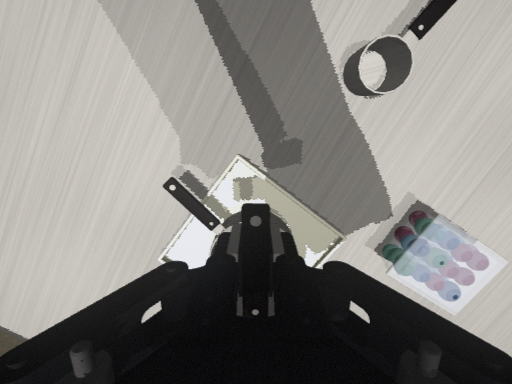

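The medium cup is held level over the tray, its handle at column 256 and the large cup's handle clear to the left at (190,200). Now down.

Emit:
{"fn": "send_rows", "kwargs": {"moves": "0 .001 -.001 .01 0 0 0;0 0 0 .02 0 0 0;0 0 0 .025 0 0 0;0 0 0 .02 0 0 0;0 0 0 .015 0 0 0;0 0 0 .01 0 0 0;0 0 0 .006 0 0 0;0 0 0 .004 0 0 0;0 0 0 .002 0 0 0;0 0 0 .0015 0 0 0;0 0 0 .001 0 0 0;0 0 0 0 0 0 0"}}

```text
t: 27.02
tcp_pos: [0.4082, -0.2765, 0.0352]
tcp_rot: [180.0, -0.1, 118.1]
ft_force: [0.0, 0.5, -0.6]
grip_width: 0.0121
```

Emit:
{"fn": "send_rows", "kwargs": {"moves": "0 0 0 .001 0 0 0;0 0 0 0 0 0 0;0 0 0 0.0005 0 0 0;0 0 0 0 0 0 0"}}

```text
t: 27.52
tcp_pos: [0.4083, -0.2764, 0.0338]
tcp_rot: [180.0, -0.1, 118.1]
ft_force: [-0.9, 2.1, 3.6]
grip_width: 0.0126
```

Emit:
{"fn": "send_rows", "kwargs": {"moves": "0.18 0 0 0 0 0 0;0.22 0 0 0 0 0 0;0.3 0 0 0 0 0 0;0.35 0 0 0 0 0 0;0.35 0 0 0 0 0 0;0.35 0 0 -.003 0 0 0;0.35 0 0 -.01 0 0 0;0.35 0 0 -.02 0 0 0;0.35 0 0 -.03 0 0 0;0.35 0 0 -.035 0 0 0;0.4 0 0 -.035 0 0 0;1 0 0 0 0 0 0"}}

```text
t: 29.02
tcp_pos: [0.4097, -0.2776, 0.1698]
tcp_rot: [179.8, 0.1, 118.1]
ft_force: [0.5, 1.0, 0.4]
grip_width: 0.0513
```

Emit:
{"fn": "send_rows", "kwargs": {"moves": "1 0 0 0 0 0 0.1;1 0 0 0 0 0 0.14;1 0 0 0 0 0 0.14;1 0 0 0 0 0 0.14;1 0 0 0 0 0 0.12;1 0 0 0 0 0 0.075"}}

```text
t: 29.78
tcp_pos: [0.4078, -0.2765, 0.1662]
tcp_rot: [-179.9, -0.1, 77.0]
ft_force: [-0.1, 0.3, -0.0]
grip_width: 0.086
```

```bash
python3 plan.py .468 -.060 .16 77.2;python3 look.py w7; python3 -c "
from circ import *
circ('w7',.4445,-.345,.032,.0445,.004)"
```

```text
t 29.77 rpy [-1.799e+02 -5.000e-02  7.697e+01] turn wz total -0.0039 then shift [0.2244 0.0107 0.0062] q7 18.9 w 0.086 F [-0.1  0.3 -0. ]
29.825 [ 0.40782128 -0.27649395  0.16620208] [-1.79899977e+02 -5.49494234e-02  7.67958758e+01]
w7 529 cen [ 445.4 -343.8] r 31.3
```

Medium rests at (445.4,-343.8), concentric with the large cup. On to the small cup.

Emit:
{"fn": "send_rows", "kwargs": {"moves": "1 .03 .0015 .001 0 0 0;1 .045 .002 .001 0 0 0;1 .05 .002 .001 0 0 0;1 .045 .002 .001 0 0 0;1 .035 .002 .001 0 0 0;1 .0194 .0012 .001 0 0 0;1 0 0 0 0 0 0;1 0 0 0 0 0 0;1 0 0 0 0 0 0"}}

```text
t: 30.95
tcp_pos: [0.4683, -0.0616, 0.1609]
tcp_rot: [-180.0, -0.0, 77.1]
ft_force: [-0.2, -0.0, -0.3]
grip_width: 0.0856
```

```bash
python3 look.py w8;python3 - <<'E'
from circ import *
from plan import plan
f=np.load("w8.npz");c={q:f[q] for q in["fx","fy","cx","cy","view"]};V=c["view"]
def proj(*p):
    q=V[:3,:3]@np.array(p)+V[:3,3];return int(c["fx"]*q[0]/q[2]+c["cx"]),int(c["fy"]*q[1]/q[2]+c["cy"])
a,b=proj(.458,-.102,.045),proj(.473,-.0365,.045);print(a,b)
for th in(40,55): handle("w8","small",*a,*b,th=th)
circ("w8",.4515,-.134,.0225,.043,.005)
plan(.4675,-.061,.0345,77)
E
```

```text
31.0 [ 0.46831008 -0.06132942  0.16090462] [-1.79952016e+02 -4.75858761e-02  7.70644270e+01]
(253, 229) (253, 163)
small area 677 len,wid 55.4 12.5 yaw 77.47 tip [475.  -34.1] cen [ 453.1 -132.6] grasp76 [469.6 -58.5]
small area 932 len,wid 70.4 13.9 yaw 77.53 tip [475.3 -34.1] cen [ 453.4 -132.7] grasp76 [469.9 -58.5]
w8 462 cen [ 453.8 -131.3] r 21.5
t 31.0 rpy [-1.7995e+02 -5.0000e-02  7.7060e+01] turn wz total 0.0011 then shift [ 1.000e-04 -9.000e-04  1.264e-01] q7 -10.0 w 0.0852 F [-0.7 -0.1  0.1]
```

View pics/w8.png

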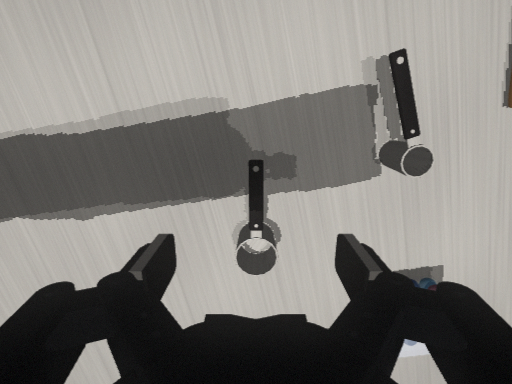

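The small handle spans (256,160) to (256,230). Its axis is at (453.5,-132) mm and the yaw is 77.4°. The tiny cup is at (415,158), handle up to (400,55).

Emit:
{"fn": "send_rows", "kwargs": {"moves": "0.6 .003 .0008 .02 0 0 0;0.6 0 0 .025 0 0 0;0.6 0 0 .025 0 0 0;0.6 0 0 .025 0 0 0;0.6 0 0 .02 0 0 0;0.6 0 0 .0084 0 0 0;0.6 0 0 .003 0 0 0;0.6 0 0 0 0 0 0;0.6 0 0 0 0 0 0;0 0 0 0 0 0 0;0 0 0 0 0 0 0;0 0 0 0 0 0 0"}}

```text
t: 32.5
tcp_pos: [0.47, -0.0573, 0.0346]
tcp_rot: [-180.0, -0.1, 77.2]
ft_force: [0.4, 0.1, 1.5]
grip_width: 0.0126
```

Emit:
{"fn": "send_rows", "kwargs": {"moves": "0 0 0 0 0 0 0;0 0 0 0 0 0 0;0 0 0 0 0 0 0;0 0 0 0 0 0 0"}}

```text
t: 33.0
tcp_pos: [0.47, -0.0573, 0.0345]
tcp_rot: [-180.0, -0.1, 77.2]
ft_force: [0.4, 0.9, 1.8]
grip_width: 0.012
```

```bash
python3 plan.py .4698 -.0583 .0345 77.4; python3 - <<'E'
from h import *
s=read_state();p=s["tcp_pos"][:2]*1000;a=np.radians(s["tcp_rot"][2]);D=np.array([453.5,-132])-p
X,Y=D@[np.cos(a),np.sin(a)],D@[np.sin(a),-np.cos(a)];print("axis in tool",X,Y)
a=np.radians(75);print("place TCP",np.array([445,-344.4])-X*np.array([np.cos(a),np.sin(a)])-Y*np.array([np.sin(a),-np.cos(a)]))
E
```

```text
t 33.0 rpy [-1.7996e+02 -5.0000e-02  7.7170e+01] turn wz total -0.004 then shift [-0.001  0.     0.   ] q7 -4.8 w 0.012 F [0.4 0.9 1.8]
axis in tool -76.50675999831816 0.5066210598040364
place TCP [ 464.3120482  -270.36902145]
```

Emit:
{"fn": "send_rows", "kwargs": {"moves": "0 0 0 -.003 0 0 0;0 0 0 -.01 0 0 0;0 0 0 -.02 0 0 0;0 0 0 -.025 0 0 0;0 0 0 -.025 0 0 .01;0 0 0 -.025 0 0 .018;0 0 0 -.02 0 0 .01;0 0 0 -.015 0 0 0;0 0 0 -.005 0 0 0;0 0 0 0 0 0 0"}}

```text
t: 34.25
tcp_pos: [0.4699, -0.0575, 0.1823]
tcp_rot: [-179.9, -0.0, 75.0]
ft_force: [1.0, 0.4, -1.2]
grip_width: 0.0121
```

```bash
python3 plan.py .4643 -.2704 .15 75
```

```text
t 34.25 rpy [-1.7994e+02 -4.0000e-02  7.5000e+01] turn wz total -0.0001 then shift [-0.2071  0.0497  0.0323] q7 -13.0 w 0.0121 F [ 1.   0.4 -1.2]
```

Emit:
{"fn": "send_rows", "kwargs": {"moves": "0 -.01 .0025 0 0 0 0;0 -.025 .006 0 0 0 0;0 -.035 .0085 0 0 0 0;0 -.037 .0085 0 0 0 0;0 -.035 .0085 0 0 0 0;0 -.03 .0075 0 0 0 0;0 -.02 .005 0 0 0 0;0 -.0101 .0022 .01 0 0 0;0 -.005 .001 .015 0 0 0;0 0 0 .0073 0 0 0;0 0 0 0 0 0 0;0 0 0 0 0 0 0"}}

```text
t: 35.75
tcp_pos: [0.4646, -0.2699, 0.1502]
tcp_rot: [-180.0, -0.1, 75.0]
ft_force: [0.2, 0.5, -0.8]
grip_width: 0.0124
```

```bash
python3 plan.py .4643 -.2704 .0405 75; python3 look.py w9
```

```text
t 35.75 rpy [-1.7997e+02 -5.0000e-02  7.5030e+01] turn wz total 0.0006 then shift [-0.0005 -0.0002  0.1097] q7 17.6 w 0.0124 F [ 0.2  0.5 -0.8]
35.8 [ 0.46471644 -0.27003085  0.15034219] [-1.79986177e+02 -5.63400090e-02  7.50308402e+01]
```

View pics/w9.png

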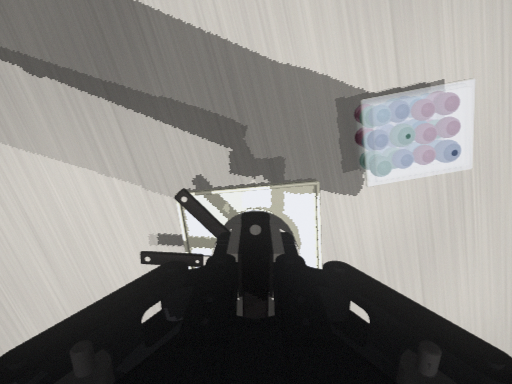

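The small cup is held level; the medium handle at (205,215) and large handle at (170,258) are clear to the left. Descending.

Emit:
{"fn": "send_rows", "kwargs": {"moves": "0 0 0 .01 0 0 0;0 0 0 .02 0 0 0;0 0 0 .02 0 0 0;0 0 0 .02 0 0 0;0 0 0 .014 0 0 0;0 0 0 .01 0 0 0;0 0 0 .006 0 0 0;0 0 0 .004 0 0 0;0 0 0 .002 0 0 0;0 0 0 .0015 0 0 0;0 0 0 .001 0 0 0;0 0 0 0 0 0 0"}}

```text
t: 37.3
tcp_pos: [0.4643, -0.2703, 0.0415]
tcp_rot: [-180.0, -0.0, 75.0]
ft_force: [0.2, -0.1, -0.4]
grip_width: 0.0126
```

Emit:
{"fn": "send_rows", "kwargs": {"moves": "0 0 0 .001 0 0 0;0 0 0 0 0 0 0;0 0 0 0.0005 0 0 0;0 0 0 0 0 0 0"}}

```text
t: 37.8
tcp_pos: [0.4645, -0.2701, 0.0401]
tcp_rot: [-180.0, -0.1, 75.0]
ft_force: [1.1, 2.0, 3.1]
grip_width: 0.0123
```

Emit:
{"fn": "send_rows", "kwargs": {"moves": "0.18 0 0 0 0 0 0;0.22 0 0 0 0 0 0;0.3 0 0 0 0 0 0;0.33 0 0 0 0 0 0;0.33 0 0 0 0 0 0;0.33 0 0 -.003 0 0 0;0.33 0 0 -.01 0 0 0;0.33 0 0 -.02 0 0 0;0.33 0 0 -.03 0 0 0;0.33 0 0 -.035 0 0 0;0.4 0 0 -.03 0 0 0;1 0 0 0 0 0 0"}}

```text
t: 39.3
tcp_pos: [0.4656, -0.2712, 0.1709]
tcp_rot: [179.8, -0.1, 75.0]
ft_force: [-0.3, -0.1, 0.8]
grip_width: 0.0509
```

Emit:
{"fn": "send_rows", "kwargs": {"moves": "1 0 0 0 0 0 0;1 0 0 0 0 0 0;1 0 0 0 0 0 0"}}

```text
t: 39.67
tcp_pos: [0.4639, -0.2703, 0.1673]
tcp_rot: [-179.9, -0.0, 75.0]
ft_force: [0.3, 0.7, 0.5]
grip_width: 0.0851
```

```bash
python3 look.py w10; python3 -c "
from circ import *
from plan import plan
circ('w10',.445,-.344,.0225,.051,.004)
handle('w8','tiny',411,130,400,58,th=50)
plan(.6105,.0005,.17,95)"
```

```text
39.725 [ 0.46402519 -0.27033374  0.16740058] [-1.79886202e+02 -3.74244569e-02  7.49789089e+01]
w10 436 cen [ 446.  -341.9] r 22.6
tiny area 1363 len,wid 72.7 13.7 yaw 95.87 tip [607.2  28.2] cen [617.1 -68.3] grasp76 [609.3   7.3]
t 39.73 rpy [-1.7989e+02 -4.0000e-02  7.4980e+01] turn wz total -0.3494 then shift [ 0.257   0.1695 -0.0026] q7 16.9 w 0.0858 F [-0.2 -0.1  0.4]
```

Emit:
{"fn": "send_rows", "kwargs": {"moves": "1 0 0 0 0 0 -.12;1 0 0 0 0 0 -.15;1 0 0 0 0 0 -.095;1 .03 .02 0 0 0 0;1 .05 .033 0 0 0 0;1 .055 .036 0 0 0 0;1 .055 .036 0 0 0 0;1 .045 .03 0 0 0 0;1 .0263 .0181 0 0 0 0;1 0 0 0 0 0 0;1 0 0 0 0 0 0;1 0 0 0 0 0 0"}}

```text
t: 41.22
tcp_pos: [0.6063, -0.0001, 0.1682]
tcp_rot: [-180.0, -0.0, 95.8]
ft_force: [0.7, 0.4, 0.2]
grip_width: 0.0858
```

```bash
python3 look.py w11;python3 - <<'E'
from circ import *
from plan import plan
f=np.load("w11.npz");c={q:f[q] for q in["fx","fy","cx","cy","view"]};V=c["view"]
def proj(*p):
    q=V[:3,:3]@np.array(p)+V[:3,3];return int(c["fx"]*q[0]/q[2]+c["cx"]),int(c["fy"]*q[1]/q[2]+c["cy"])
a,b=proj(.614,-.043,.0495),proj(.6072,.0282,.0495);print(a,b)
for th in(40,50): handle("w11","tiny",*a,*b,th=th)
circ("w11",.6171,-.0683,.0155,.0475,.005)
plan(.6093,.0073,.039,95.9)
E
```

```text
41.275 [6.06374829e-01 1.13735210e-04 1.68268814e-01] [-1.79971018e+02 -5.16608049e-02  9.57831218e+01]
(257, 230) (258, 159)
tiny area 817 len,wid 72.0 12.4 yaw 95.72 tip [609.1  29. ] cen [618.8 -67.5] grasp76 [611.2   8.1]
tiny area 950 len,wid 73.2 13.5 yaw 96.49 tip [608.3  29. ] cen [619.2 -67.4] grasp76 [610.7   8.1]
w11 341 cen [618.8 -64.7] r 15.3
t 41.27 rpy [-1.7997e+02 -5.0000e-02  9.5780e+01] turn wz total -0.002 then shift [0.0068 0.0036 0.1293] q7 8.3 w 0.0855 F [-1.7  0.3  0.5]
```

View pics/w11.png

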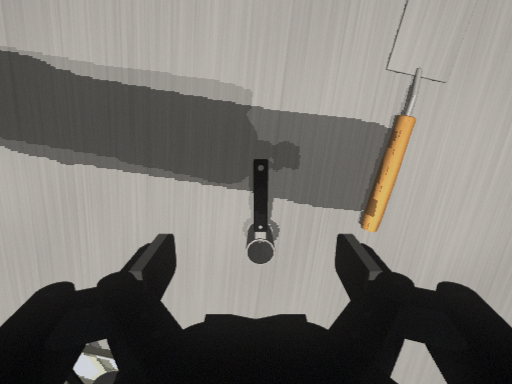

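The tiny handle spans (261,160) to (260,230), and the spatula on the right is clear. Correcting and gripping.

Emit:
{"fn": "send_rows", "kwargs": {"moves": "0.6 .0037 .0027 .01 0 0 0;0.6 .0037 .0027 .02 0 0 0;0.6 0 0 .025 0 0 0;0.6 0 0 .025 0 0 0;0.6 0 0 .025 0 0 0;0.6 0 0 .0163 0 0 0;0.6 0 0 .008 0 0 0;0.6 0 0 0 0 0 0;0.6 0 0 0 0 0 0;0 0 0 0 0 0 0;0 0 0 0 0 0 0;0 0 0 0 0 0 0"}}

```text
t: 42.78
tcp_pos: [0.6114, 0.0097, 0.0392]
tcp_rot: [180.0, -0.1, 95.9]
ft_force: [-0.0, 1.0, 0.8]
grip_width: 0.0124
```

Emit:
{"fn": "send_rows", "kwargs": {"moves": "0 0 0 0 0 0 0;0 0 0 0 0 0 0;0 0 0 0 0 0 0;0 0 0 0 0 0 0"}}

```text
t: 43.28
tcp_pos: [0.6113, 0.0097, 0.0389]
tcp_rot: [-180.0, -0.1, 95.9]
ft_force: [0.6, 1.0, 1.1]
grip_width: 0.0123
```

```bash
python3 - <<'E'
from circ import *
f=np.load("w10.npz");c={q:f[q] for q in["fx","fy","cx","cy","view"]};V=c["view"]
def proj(*p):
    q=V[:3,:3]@np.array(p)+V[:3,3];return int(c["fx"]*q[0]/q[2]+c["cx"]),int(c["fy"]*q[1]/q[2]+c["cy"])
u=np.array([np.cos(np.radians(75)),np.sin(np.radians(75))])
a,b=proj(*(np.array([.445,-.3445])+.03*u),.051),proj(*(np.array([.445,-.3445])+.101*u),.051)
handle("w10","small",*a,*b,dz=.006)
s=read_state();p=s["tcp_pos"][:2]*1000;a=np.radians(s["tcp_rot"][2]);D=np.array([619,-67.2])-p
X,Y=D@[np.cos(a),np.sin(a)],D@[np.sin(a),-np.cos(a)];print("tcp",s["tcp_pos"],s["tcp_rot"],"axis in tool",X,Y)
a=np.radians(31);print("place TCP",np.array([445.2,-344.5])-X*np.array([np.cos(a),np.sin(a)])-Y*np.array([np.sin(a),-np.cos(a)]))
E
```

```text
small area 537 len,wid 69.0 13.0 yaw 75.03 tip [ 470.5 -247.6] cen [ 444.4 -345.2] grasp76 [ 464.1 -271.8]
tcp [0.6113331  0.00973422 0.03891871] [-1.79982049e+02 -6.74469914e-02  9.59072960e+01] axis in tool -77.31474936151872 -0.29182262259235525
place TCP [ 511.62197478 -304.93010114]
```

Emit:
{"fn": "send_rows", "kwargs": {"moves": "0 0 0 -.003 0 0 0;0 0 0 -.01 0 0 0;0 0 0 -.02 0 0 0;0 0 0 -.025 0 0 0.06;0 0 0 -.025 0 0 .12;0 0 0 -.025 0 0 .15;0 0 0 -.025 0 0 .15;0 0 0 -.02 0 0 .15;0 0 0 -.01 0 0 .15;0 0 0 0 0 0 .15;0 0 0 0 0 0 .12;0 0 0 0 0 0 .083"}}

```text
t: 44.78
tcp_pos: [0.6114, 0.0093, 0.2034]
tcp_rot: [-179.9, -0.1, 30.8]
ft_force: [-0.4, 0.5, -1.3]
grip_width: 0.0122
```

```bash
python3 plan.py .5114 -.3052 .16 31
```

```text
t 44.77 rpy [-1.7994e+02 -8.0000e-02  3.0780e+01] turn wz total -0.0038 then shift [-0.2477  0.2181  0.0434] q7 -54.8 w 0.0122 F [-0.4  0.5 -1.3]
```

Emit:
{"fn": "send_rows", "kwargs": {"moves": "0 -.01 .009 0 0 0 0;0 -.025 .022 0 0 0 0;0 -.035 .031 0 0 0 0;0 -.04 .035 0 0 0 0;0 -.04 .035 0 0 0 0;0 -.04 .035 0 0 0 0;0 -.03 .026 0 0 0 0;0 -.0177 .0161 .01 0 0 0;0 -.01 .009 .015 0 0 0;0 0 0 .0134 0 0 0;0 0 0 .005 0 0 0;0 0 0 0 0 0 0"}}

```text
t: 46.28
tcp_pos: [0.5116, -0.3037, 0.1577]
tcp_rot: [-179.9, 0.0, 31.1]
ft_force: [0.6, -0.2, 0.1]
grip_width: 0.0124
```

Emit:
{"fn": "send_rows", "kwargs": {"moves": "0 0 0 0 0 0 0;0 0 0 0 0 0 0"}}

```text
t: 46.52
tcp_pos: [0.5116, -0.3048, 0.1586]
tcp_rot: [-180.0, -0.0, 31.0]
ft_force: [-0.3, -0.1, -0.5]
grip_width: 0.0123
```

```bash
python3 plan.py .5114 -.3052 .0469 31; python3 look.py w12; python3 -c "
from h import *
im,d=get_image('side');cv2.imwrite('pics/s12.png',cv2.resize(im[90:230,240:430],None,fx=3.5,fy=3.5,interpolation=cv2.INTER_CUBIC))"
```

```text
t 46.52 rpy [-1.7996e+02 -2.0000e-02  3.1020e+01] turn wz total 0.0003 then shift [-0.0004  0.0002  0.1117] q7 -19.7 w 0.0123 F [-0.3 -0.1 -0.5]
46.575 [ 0.5115466  -0.30485703  0.15856815] [-1.79955585e+02 -2.64058464e-02  3.10117947e+01]
```

View pics/w12.png

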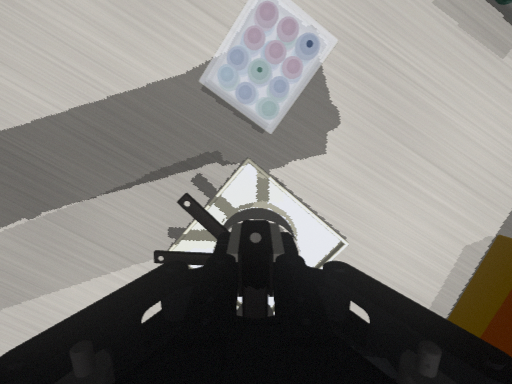

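View pics/s12.png

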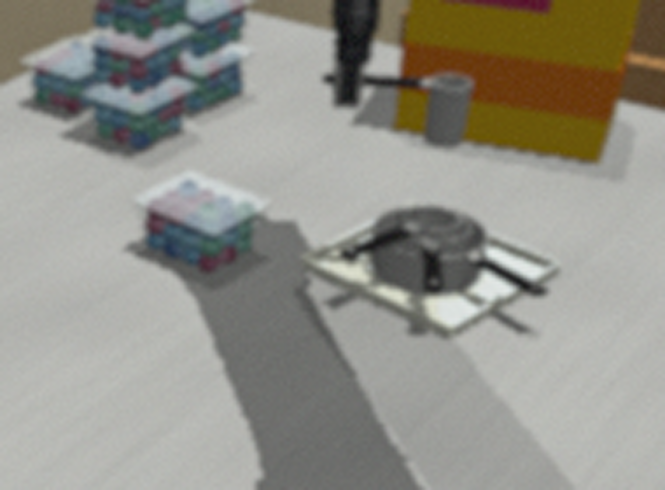

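The wrist view shows the tiny cup held level on the tool's centreline, with the other handles clear on the left and the tub clear at (268,62). The side view shows the nest sitting flat with the tiny cup upright above it. Descending.

Emit:
{"fn": "send_rows", "kwargs": {"moves": "0 0 0 .01 0 0 0;0 0 0 .02 0 0 0;0 0 0 .02 0 0 0;0 0 0 .015 0 0 0;0 0 0 .012 0 0 0;0 0 0 .012 0 0 0;0 0 0 .010 0 0 0;0 0 0 .006 0 0 0;0 0 0 .003 0 0 0;0 0 0 .0015 0 0 0;0 0 0 .001 0 0 0;0 0 0 0 0 0 0"}}

```text
t: 48.12
tcp_pos: [0.5113, -0.3049, 0.0479]
tcp_rot: [-179.9, -0.0, 31.0]
ft_force: [-0.2, -0.3, -0.6]
grip_width: 0.0126
```

Emit:
{"fn": "send_rows", "kwargs": {"moves": "0 0 0 .001 0 0 0;0 0 0 0 0 0 0;0 0 0 0.0005 0 0 0;0 0 0 0 0 0 0"}}

```text
t: 48.62
tcp_pos: [0.5116, -0.3049, 0.0465]
tcp_rot: [-180.0, -0.0, 31.0]
ft_force: [1.4, 0.0, 2.6]
grip_width: 0.0126
```

Contact came at the expected height. Release, rise and back off outward.

Emit:
{"fn": "send_rows", "kwargs": {"moves": "0.18 0 0 0 0 0 0;0.22 0 0 0 0 0 0;0.3 0 0 0 0 0 0;0.33 0 0 0 0 0 0;0.33 0 0 0 0 0 0;0.33 0 0 -.003 0 0 0;0.33 0 0 -.01 0 0 0;0.33 0 0 -.02 0 0 0;0.33 0 0 -.03 0 0 0;0.33 0 0 -.035 0 0 0;0.4 0 0 -.03 0 0 0;1 0 0 -.02 0 0 0"}}

```text
t: 50.12
tcp_pos: [0.5116, -0.3055, 0.197]
tcp_rot: [180.0, -0.1, 31.0]
ft_force: [-0.4, 0.4, -0.6]
grip_width: 0.051
```

Emit:
{"fn": "send_rows", "kwargs": {"moves": "1 .02 0 -.01 0 0 0;1 .03 0 -.01 0 0 0;1 .02 0 -.01 0 0 0;1 0 0 0 0 0 0;1 0 0 0 0 0 0;1 0 0 0 0 0 0"}}

```text
t: 50.88
tcp_pos: [0.5703, -0.2697, 0.2237]
tcp_rot: [-179.9, 0.0, 30.9]
ft_force: [-0.1, -0.5, -0.7]
grip_width: 0.0852
```

```bash
python3 look.py w13; python3 - <<'E'
from circ import *
im,d=get_image('side');c=calibration("side");W=cloud(d,c)
cv2.imwrite('pics/s13.png',cv2.resize(im[130:200,270:420],None,fx=5,fy=5,interpolation=cv2.INTER_CUBIC))
f=np.load("w13.npz");W=cloud(f["d"],{q:f[q] for q in["fx","fy","cx","cy","view"]})
r=np.hypot(W[...,0]-.445,W[...,1]+.345)
for lo,hi in((0,.011),(.013,.017),(.02,.024),(.029,.033),(.043,.048)):
    z=W[(r>lo)&(r<hi)&(f["d"]>0)][:,2];print(lo,hi,len(z),np.percentile(z,[5,50,95]).round(4))
f0=np.load("side0.npz")
for k,(v,u) in dict(tub=(slice(140,170),slice(278,318)),jar=(slice(235,285),slice(100,145))).items(): print(k,"mean abs pixel diff",np.abs(im[v,u].astype(int)-f0["im"][v,u]).mean())
E
```

```text
50.925 [ 0.57043939 -0.26963697  0.22386841] [-1.79902593e+02  2.43291871e-02  3.09049872e+01]Traceback (most recent call last):
  File "<stdin>", line 7, in <module>
    return _quantile_unchecked(
        a, q, axis, out, overwrite_input, method, keepdims, weights)
    return _ureduce(a,
                    func=_quantile_ureduce_func,
    ...<5 lines>...
                    overwrite_input=overwrite_input,
                    method=method)
    r = func(a, **kwargs)
    result = _quantile(arr,
                       quantiles=q,
    ...<2 lines>...
                       out=out,
                       weights=wgt)
    slices_having_nans = np.isnan(arr[-1, ...])
                                  ~~~^^^^^^^^^
IndexError: index -1 is out of bounds for axis 0 with size 0
```

View pics/w13.png

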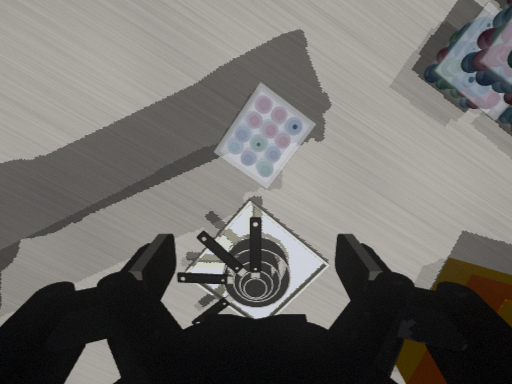

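View pics/s13.png

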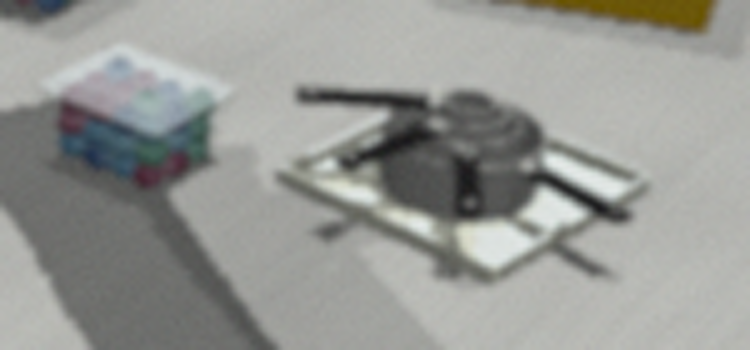

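The wrist view shows all four rims concentric around (256,283) with four separate handles, and the side view shows the nest flat in the tray. I'll do one numeric check (handle heights, rim heights, bystanders), then hand in.

```bash
python3 - <<'E'
from h import *
f=np.load("w13.npz");W=cloud(f["d"],{q:f[q] for q in["fx","fy","cx","cy","view"]});im=f["im"]
C=np.array([.445,-.345])
for k,ph,R,top in(("tiny",31,.097,.0575),("small",75,.101,.051),("medium",118,.106,.0445),("large",162,.118,.038)):
    a=np.radians(ph);D=W[...,:2]-C;x=D@[np.cos(a),np.sin(a)];y=D@[-np.sin(a),np.cos(a)]
    o=[]
    for q in(.6,.75,.9):
        z=W[(abs(x-q*R)<.006)&(abs(y)<.005)&(W[...,2]>.02)&(W[...,2]<.07)][:,2];o.append((len(z),round(float(np.median(z)),4) if len(z) else None))
    print(k,"expected top",top,o)
im1,d=get_image("side");f0=np.load("side0.npz")
for k,(v,u) in dict(tub=(slice(140,170),slice(278,318)),jar=(slice(238,285),slice(103,142))).items():
    g0=cv2.cvtColor(f0["im"][v,u],6).astype(np.float32);g1=cv2.cvtColor(im1[v,u],6).astype(np.float32);print(k,"shift px",cv2.phaseCorrelate(g0,g1),np.abs(g0-g1).mean())
    for n,dd in(("before",f0["d"]),("after",d)):
        w=cloud(dd,calibration("side"))[v,u];w=w[(w[...,2]>.05)&(w[...,2]<.09)];print(n,w.mean(0).round(4))
E
```

```text
tiny expected top 0.0575 [(71, 0.057), (73, 0.0571), (72, 0.0572)]
small expected top 0.051 [(66, 0.0507), (66, 0.0509), (70, 0.0507)]
medium expected top 0.0445 [(57, 0.0442), (57, 0.0444), (57, 0.0443)]
large expected top 0.038 [(50, 0.0379), (20, 0.0378), (32, 0.0378)]
tub shift px ((0.08807692671688372, 0.30278969424100843), 0.6082079809904098) 10.004167
before [ 0.6047 -0.2505  0.0548]
after [ 0.6051 -0.2501  0.0548]
jar shift px ((0.02764924644140976, 0.0024263300666440557), 1.0098122540861367) 4.382979
before [0.6016 0.3483 0.0706]
after [0.6016 0.3482 0.0706]
```

All handles are level at the fully seated heights, and neither tub nor jar has moved. Handing in.

```bash
python3 -c "
from plant import *
print(close_job())"
```

```text
the job is handed in; nothing more can be done
None
```

The four cups are nested in the tray and the job is handed in, after about 51 s of robot time. I set the largest cup down first, then the medium, small and tiny cups inside it. Each was lowered to light contact (about 3 N) and let go before I fetched the next.

**Seating:** the handle tops measured 37.8, 44.3, 50.8 and 57.1 mm from largest to smallest. The fully seated heights are 38, 44.5, 51 and 57.5 mm. All four handles are level.

**Position:** the last wrist picture shows the rims concentric. The large cup's axis is within about 3 mm of the tray's centre. The handles are about 43 degrees apart.

**Tub and jar:** both are where they were, to within 0.5 mm between the first and last side views. The gripper was open and about 0.15 m clear of the cups at the end.

**Disagreements:**
- The side camera put the tray centre about 7 mm off in x and 5 mm in y from the scene camera. I went with the wrist view, which agreed with the scene camera.
- Circle fits to the cup rims differed from the handle-based positions by 1 to 3 mm. That is within the nesting clearance.
- My first rim-height check stopped with an error. The handle-height check above replaced it.

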